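Fit a lamp tier to the packing station's signal tower

ROBOT

A 6-joint arm with a two-finger parallel gripper is mounted at the origin on the work surface. World frame = base frame: x ahead of the robot, y to its left, z up, the work surface at z = 0. Lengths are in m, angles in degrees, forces in N, time in s.
With the tool pointing down it reaches from about 0.4 to 0.825 m from the base axis. Payload 7 kg.
Tool frame: the origin (TCP) lies at the very end of the fingers, on their centre line; the grasp point (between the pads) lies 19 mm behind it; z points along the fingers, y is the line along which they close (so a half turn about z gives the same grasp; the last joint's range is limited). The gripper opens to 88 mm and grips with 3 to 60 N. Pads are 19 mm wide; open, the fingers measure 130 mm over their backs; the gripper's body (78 mm by 193 mm) begins 47 mm behind the grasp point.
Start: joints at [-53.68, 20.546, 0.682, 0, -70.136, -16.507], TCP at [0.229, -0.635, 0.227] pointing down, gripper open.
Joint ranges: [-176.03, 176.03], [-82.01, 121.73], [-58.28, 71.71], [-173.87, 95.51], [-174.79, -0.11], [-173.66, 173.66]. Speed limits (degrees/s): [136.94, 136.94, 172.46, 180, 180, 180].

INTERFACE

Orientations are given as [roll, pitch, yaw] about the fixed x, y, z axes, in that order (R = Rz(yaw) Ry(pitch) Rx(roll)).
In Python, from plant import ctrl gives the robot as it stands.
- The arm moves only by the tool carry_out, never from a script. Its argument "deltas" is a list that holds one entry, the list of rows, each a list of 5 numbers: the shift along the tool's x, y, z scaled (see below), then the turn about the tool's z scaled (see below), then the opening, from -1 (shut) to 1 (fully open). A call has 1 to 5 rows; each row is the pose to reach, as a shift and turn from the pose commanded when the call began, along the tool's axes at that moment, turning the shorter way round; what a row does not reach only later rows make up. The controller multiplies each number of a shift by 20 cm and each number of a turn by 2 pi rad. A row lasts 1/10 s, in which the tool goes at most 50 mm and 8.59 degrees, less where a joint would pass 70% of its speed; a pose out of reach is approached as far as the arm can. A call with a number of a shift or a turn outside -1 to 1 is refused whole. A call with a gripper value outside its range is refused whole. The fingers move at their own pace and stop on an object; the grip force is fixed at half the most. Time passes only in rows, so rows that repeat a pose let the fingers close. It gives the time, the measured TCP pose, the force, the opening and the grip force at its end, in the units of the state.
- ctrl.get_obs(): the state, without advancing time (a new reading comes with each control period).
- ctrl.snapshot(name): name is "scene" or "top" or "wrist"; returns a dict with "color" (480x640x3 uint8, red, green, blue), "camera_matrix" (3x3 intrinsics, pixels), "R" (3x3) and "t" (3): a world point X has camera coordinates R X + t. Camera axes: x right, y down, z forward; pixel columns grow to the right and rows downward; lengths in m; the calibration is good to about 2 mm. A picture is of the moment at which its call begins. There is no depth.
- ctrl.close_job(): hands the job in; it is judged then, once.
Trained networks look in a picture, given as the dict that the camera call returned (one of the last four; its "shot" number tells which), for a name from the list of things; names that differ only in an ending like _2 or _b are one class to them, and where a whole thing is asked for, a point or a joint stands for the part that bears it (a point fixed in the world has none). Each returns a list of dicts, best first, with "p" (0 to 1); they miss things now and then, are a little off and sometimes report something else, mostly with a low value. They report only what shows in the picture. A call takes as long as a camera call. They do not tell look-alikes from the thing itself.
- ctrl.search_frame(picture, name): "centre" ([column, row] in pixels, amid what is visible of it).
- ctrl.silhouettes(picture, name): "mask" (480x640 bool, what is visible of it) and "centre" ([column, row] in pixels, amid what is visible of it).
- ctrl.spot_point(picture, name): "centre" ([column, row] in pixels: a listed point, or the origin of a listed thing).
The state is a dict: "clock": time; "joint_pos": joint angles; "qvel": joint speeds; "tau": joint torques, N m; "tool_pos": TCP position; "orientation": TCP orientation; "force": force on the tool from outside, world axes, zero at the start; "moment": the same for the moment, N m; "opening": finger opening in m; "gripper_force": force on a finger pad.
Only numpy, scipy, OpenCV 4.12 (cv2) and the standard library are available. Lean on these libraries where they do the work, as an engineer would, in place of code of your own. Each camera call takes 0.05 s, during which the arm holds its last target. There are 200 camera calls.

TASK

The signal tower on this packing bench's call box has lost its lamp. Fit the tall lamp tier with the ringed lens (not the short sounder): set it in the socket, turn it lightly until its two lugs drop into the slots, push it gently down against the spring, twist it a quarter turn clockwise and let it spring up into its notches, so that it stands locked and upright; then let go. Never force it, and leave everything else on the bench where it is.

Things in the scene. Friction and masses are not known exactly. Their poses are not given: they have to be found in the camera images.
- lamp_mid (a point): Lamp tier: white ringed lens 44 mm across, grey cap, 84 mm tall, 0.10 to 0.17 kg, standing on its foot. Point: on its axis, 42 mm up, half-way. z = its axis, up; x = line through its two lugs; a rib 38 x 7 mm across the top of the cap lies along x too. The lens, the place to grip, reaches from 18 mm below the point to 30 mm above it.
- lamp_foot (a point): Centre of the lamp tier's flat underside, 42 mm below lamp_mid, same axes. The foot is a grey neck 40 mm across, 20 mm tall, bevelled at its bottom edge. Two lugs stand out from it along +x and -x to 27 mm from the axis; each is 8 mm wide and reaches from 3 to 8 mm above the underside. Half a turn makes no difference.
- socket (a point): Bayonet socket: grey collar 69 mm across. Point: centre of its rim, 88 to 104 mm above the bench, z up, x and y as the call box. Bore 42 mm wide. Two opposite entry slots, 13 mm wide, open on top, reach 29 mm from the axis. Their line is NOT given by the pose: it lies up to 0.45 rad either side of x, clamped as it came. See or feel for it: turned lightly on the rim, the lugs drop in there.
- socket_floor (a point): Centre of the socket's hard floor, 17.5 mm below the rim. A sprung plate meets the tier's underside 7 mm below the rim (3 N) and adds 0.6 N per mm. Lugs pass under the ledge once the underside is 15 mm or more below the rim (8 N); they turn only clockwise seen from above. Notches 3 mm high, 16 mm wide are 90 degrees on, then a hard stop. Locked: underside 12 mm below the rim.
- callbox: Grey call box, 130 x 170 mm, let into the bench, with two call buttons on top and the socket's column beside them. Origin: on its vertical centre line, 50 mm below its top and 96 mm below the socket's rim; the socket's axis is at x -12, y -32 mm in its frame. It is fixed; its height differs by 16 mm from bench to bench.
- sounder_mid (a point): Sounder tier, a bystander: the same foot and lugs as the lamp but a short dark-ringed grey body, 45 mm across and 52 mm tall. Point: on its axis, 26 mm up.
- labels_mid (a point): Roll of labels standing on its flat side, 72 mm across, 50 mm tall. Point: its centre.
- scanner: Black handheld scanner lying on its side: head 95 x 52 x 46 mm high, handle 115 mm long towards -y. Origin: on the bench, under the rear of the head.
- marker: Black marker pen lying along its x, 130 mm long, 14 mm thick. Origin: on the bench under its middle.
- parcel: Small closed carton 150 x 110 x 60 mm high with a paper label. Origin: centre of its underside.
- mug: White mug, 76 mm across and 85 mm tall, handle towards its y. Origin: centre of its underside.
- tapegun: Tape gun with a 96 mm tape roll, 200 mm long, 50 mm wide, 100 mm tall, standing. Origin: on the bench under its middle.
Mind the look-alikes: they are no part of the job. Leave any green or purple look-alike of the part that bears lamp_mid alone.

How it is judged:
By the outcome, as a careful person would: the job done as asked, in the order asked, and still so for the second after the job is handed in, with the robot touching nothing.
It also fails if it takes over 67 s, if anything falls off the work surface, if the arm or the gripper's body presses on something with over 40 N, if the wrist force passes 120 N, or if a joint passes its speed limit or range.

## Working session

There is one attempt and no reset: what is moved stays moved. The work goes in short steps, Python scripts to look and compute and a tool call to move; the robot and the scene stay as the last step left them, time stands still between calls to the robot, and variables do not carry over. Pictures are saved under pics/ and viewed, at most 10 in all, crops included, and the job is handed in when it is done.

Besides the shell and the picture viewer there is one more tool, called after "Call:" by a JSON object that holds its "fn" and its "kwargs", one argument or row to a line. carry_out: Moves the arm, as the interface text tells. Its arguments: {"type":"object","properties":{"deltas":{"type":"array"}},"required":["deltas"]}

```bash
mkdir -p pics
cat > h.py <<'E'
import numpy as np, cv2
from plant import ctrl
def ray(s,c):
    K,R,t=s["camera_matrix"],np.array(s["R"]),np.array(s["t"])
    d=R.T@np.linalg.inv(K)@np.array([c[0],c[1],1.]); return -R.T@t,d/np.linalg.norm(d)
def atz(s,c,z):
    o,d=ray(s,c); return o+d*(z-o[2])/d[2]
def tri(rs):
    A=sum(np.eye(3)-np.outer(d,d) for o,d in rs); b=sum((np.eye(3)-np.outer(d,d))@o for o,d in rs); return np.linalg.solve(A,b)
def proj(s,X):
    p=s["camera_matrix"]@(np.array(s["R"])@np.array(X)+np.array(s["t"])); return p[:2]/p[2]
def save(s,n): cv2.imwrite("pics/%s.png"%n,s["color"][:,:,::-1])
E
python3 - <<'E'
from h import *
o=ctrl.get_obs(); print(o["clock"],o["tool_pos"],o["orientation"],o["opening"])
S={n:ctrl.snapshot(n) for n in("scene","top","wrist")}
np.set_printoptions(precision=4,suppress=True)
for n,s in S.items():
    save(s,n+"0"); print(n,ray(s,(320,240)))
    for k in ("lamp_mid","lamp_foot","socket","socket_floor","sounder_mid","callbox","labels_mid","mug","tapegun"):
        print(k,[(np.round(r["centre"],1).tolist(),round(r["p"],2)) for r in ctrl.spot_point(s,k)][:4])
cv2.imwrite("pics/a.png",cv2.resize(np.vstack([S["scene"]["color"],S["top"]["color"]])[:,:,::-1],None,fx=.62,fy=.62))
E
```

```text
0.0 [ 0.22860122 -0.63458277  0.22561937] [ 1.79904450e+02 -6.61006412e-03 -1.60194946e+02] 0.0881473287328355
scene (array([0.9415, 0.7977, 0.9458]), array([-0.3356, -0.6312, -0.6993]))
lamp_mid [([322.9, 176.5], 0.85), ([292.9, 191.1], 0.83), ([260.5, 182.4], 0.81), ([352.5, 175.8], 0.64)]
lamp_foot [([354.5, 188.1], 0.96), ([293.8, 203.0], 0.91), ([322.1, 187.8], 0.79), ([260.2, 192.5], 0.65)]
socket [([352.5, 294.0], 0.58), ([293.0, 190.1], 0.55)]
socket_floor [([350.0, 302.0], 0.57)]
sounder_mid [([310.4, 234.4], 0.85)]
callbox [([358.4, 334.8], 0.74), ([243.7, 171.6], 0.56)]
labels_mid [([242.5, 229.4], 0.73)]
mug [([466.9, 353.3], 0.96)]
tapegun [([242.8, 171.4], 0.83)]
top (array([0.4475, 0.0068, 1.0619]), array([ 0.0492, -0.0306, -0.9983]))
lamp_mid [([395.6, 331.8], 0.81), ([406.2, 244.9], 0.65), ([414.1, 292.6], 0.65), ([449.3, 222.5], 0.6)]
lamp_foot [([397.4, 247.1], 0.77), ([361.0, 276.3], 0.75), ([386.8, 326.1], 0.63), ([409.3, 291.5], 0.59)]
socket [([212.4, 204.7], 0.97), ([289.5, 296.3], 0.23)]
socket_floor [([214.7, 210.1], 0.88)]
sounder_mid [([335.7, 232.5], 0.71), ([398.5, 248.1], 0.18)]
callbox [([202.9, 213.1], 0.73)]
labels_mid [([382.2, 168.7], 0.89)]
mug [([135.1, 292.4], 0.72)]
tapegun [([489.3, 225.1], 0.87), ([448.9, 308.3], 0.23)]
wrist (array([ 0.1583, -0.6629,  0.3842]), array([ 0.2649,  0.087 , -0.9603]))
lamp_mid []
lamp_foot []
socket []
socket_floor []
sounder_mid []
callbox []
labels_mid []
mug []
tapegun []
```

View pics/scene0.png

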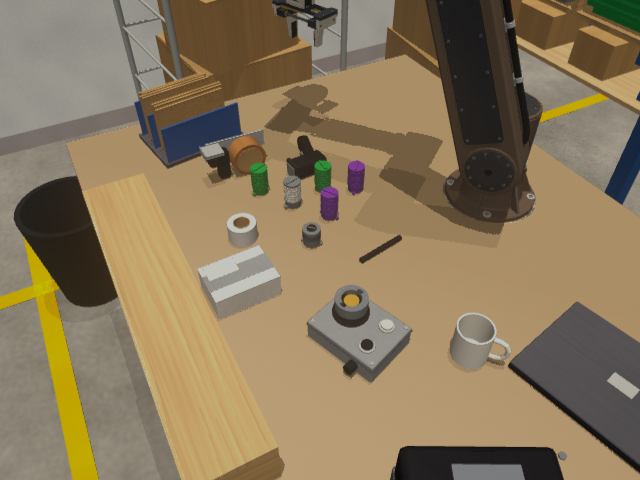

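View pics/top0.png

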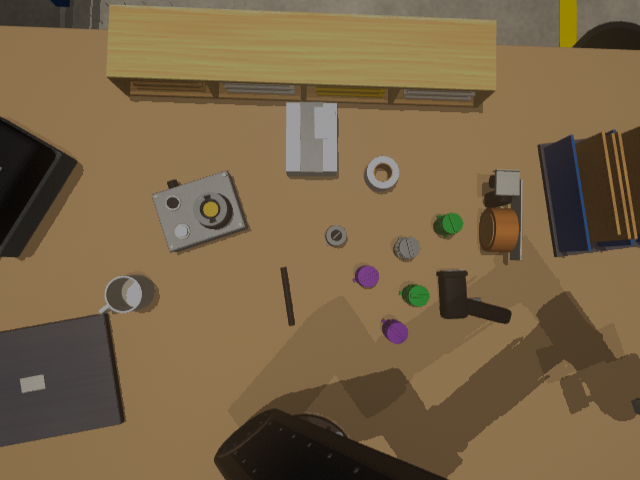

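Scene picture: the white lamp is at (292,191), green and purple look-alikes stand around it, the sounder is at (311,234) and the socket at (352,294). Top picture: lamp (407,248), socket (212,207), sounder (336,236).

Run:
```python
from h import *
np.set_printoptions(precision=4,suppress=True)
s=ctrl.snapshot("scene");t=ctrl.snapshot("top")
for n,a,b in (("lamp_mid",(292.9,191.1),(406.2,244.9)),("lamp_foot",(293.8,203),(397.4,247.1)),("socket",(352.5,294),(212.4,204.7)),("floor",(350,302),(214.7,210.1))):
    X=tri([ray(s,a),ray(t,b)]); print(n,X,proj(s,X)-a,proj(t,X)-b)
for n,a in(("g1",(452,224)),("g2",(417,296)),("p1",(368,277)),("p2",(397,332))): print(n,atz(t,a,.08))
print("sounder",atz(t,(336,236),.05))
c=t["color"][:,:,::-1]
A=cv2.resize(c[210:310,345:465],(480,400),interpolation=3);B=cv2.resize(c[180:240,180:240],(300,300),interpolation=3)
B=cv2.copyMakeBorder(B,0,100,0,0,0)
cv2.imwrite("pics/crop1.png",np.hstack([A,B]))
```

```text
lamp_mid [ 0.4889 -0.2096  0.0462] [-1.2616 -0.1891] [-0.8453  1.2757]
lamp_foot [ 0.4883 -0.1993  0.0125] [0.2434 0.0323] [ 0.1569 -0.242 ]
socket [0.5566 0.2003 0.1023] [-2.6654 -0.1498] [-1.5098  2.1564]
floor [0.5535 0.1981 0.0725] [0.0688 0.0031] [ 0.038  -0.0555]
g1 [ 0.5367 -0.3006  0.08  ]
g2 [ 0.3842 -0.2283  0.08  ]
p1 [ 0.4214 -0.1251  0.08  ]
p2 [ 0.309  -0.1875  0.08  ]
sounder [ 0.5069 -0.0584  0.05  ]
```

View pics/crop1.png

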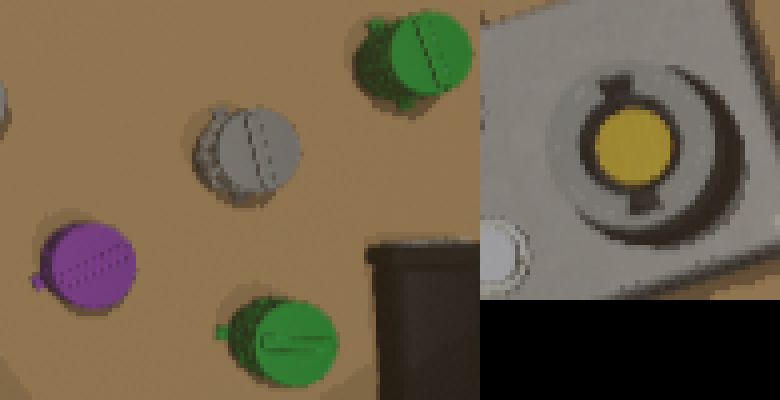

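The crop shows the lamp's rib at about 14° from world x (near (258,150)) and the slots at about 15°, with the socket centre near (632,147). So almost no turn is needed between pick and insertion. I'll move over the lamp first.

Call:
{"fn": "carry_out", "kwargs": {
  "deltas": [
    [[-0.2, 0.16, 0, 0, 1], [-0.4, 0.32, 0, 0, 1], [-0.6, 0.48, 0, 0, 1], [-0.8, 0.64, 0, 0, 0.5], [-0.97, 0.78, 0, 0, 0.5]]
  ]
}}

```text
clock: 2.1
tool_pos: [0.3591, -0.4208, 0.2268]
orientation: [-180.0, 0.0, -160.2]
force: [0.5, 0.1, 0.7]
opening: 0.0766
gripper_force: 0.0
```

Call:
{"fn": "carry_out", "kwargs": {
  "deltas": [
    [[-0.2, 0.16, 0, 0, 0.5], [-0.4, 0.32, 0, 0, 0.5], [-0.6, 0.48, 0, 0, 0.5], [-0.8, 0.64, 0, 0, 0.5], [-0.97, 0.78, 0, 0, 0.5]]
  ]
}}

```text
clock: 2.6
tool_pos: [0.4889, -0.208, 0.2271]
orientation: [-180.0, 0.1, -160.2]
force: [0.7, -0.8, 1.2]
opening: 0.0656
gripper_force: 0.0
```

Call:
{"fn": "carry_out", "kwargs": {
  "deltas": [
    [[0, 0, 0, -0.023, 0.5], [0, 0, 0, -0.046, 0.5], [0, 0, 0, -0.069, 0.5], [0, 0, 0, -0.092, 0.5], [0, 0, 0, -0.115, 0.5]]
  ]
}}

```text
clock: 3.1
tool_pos: [0.4881, -0.2099, 0.2267]
orientation: [-180.0, 0.0, -118.4]
force: [-0.4, 0.7, 0.6]
opening: 0.0661
gripper_force: 0.0
```

Call:
{"fn": "carry_out", "kwargs": {
  "deltas": [
    [[0, 0, 0, -0.023, 0.5], [0, 0, 0, -0.046, 0.5], [0, 0, 0, -0.069, 0.5], [0, 0, 0, -0.092, 0.5], [0, 0, 0, -0.115, 0.5]]
  ]
}}

```text
clock: 3.6
tool_pos: [0.4881, -0.21, 0.2267]
orientation: [-180.0, -0.0, -77.0]
force: [0.3, -1.0, 0.5]
opening: 0.0656
gripper_force: 0.0
```

Call:
{"fn": "carry_out", "kwargs": {
  "deltas": [
    [[0, 0, 0, -0.023, 0.5], [0, 0, 0, -0.047, 0.5], [0, 0, 0, -0.047, 0.5], [0, 0, 0, -0.047, 0.5]]
  ]
}}

```text
clock: 4.0
tool_pos: [0.488, -0.21, 0.2266]
orientation: [-180.0, -0.0, -60.7]
force: [-0.2, -0.3, -0.8]
opening: 0.066
gripper_force: 0.0
```

Run:
```python
from h import *
np.set_printoptions(precision=4,suppress=True)
w=ctrl.snapshot("wrist");save(w,"w1")
t=ctrl.snapshot("top")
print("cam",ray(w,(320,240)))
for k in ("lamp_mid","lamp_foot"):
  for s,n in((w,"w"),(t,"t")):
    for r in ctrl.spot_point(s,k): print(n,k,r["centre"],round(r["p"],2),atz(s,r["centre"],.042 if k=="lamp_mid" else 0))
for r in ctrl.silhouettes(w,"lamp_mid"):
    m=r["mask"].astype(np.uint8); print(r["p"],r["centre"],cv2.boundingRect(m))
```

```text
cam (array([ 0.5247, -0.278 ,  0.3851]), array([-0.1303,  0.2489, -0.9597]))
w lamp_mid [440.6, 249.2] 0.84 [ 0.3831 -0.2326  0.042 ]
w lamp_mid [336.9, 324.8] 0.73 [ 0.4255 -0.1261  0.042 ]
w lamp_mid [481.6, 324.5] 0.55 [ 0.3104 -0.1907  0.042 ]
t lamp_mid [395.2, 329.9] 0.72 [ 0.3081 -0.1911  0.042 ]
t lamp_mid [413.8, 293.5] 0.66 [ 0.387  -0.2304  0.042 ]
w lamp_foot [338.0, 306.3] 0.97 [ 0.4227 -0.126   0.    ]
w lamp_foot [467.8, 304.0] 0.93 [ 0.3096 -0.192  -0.    ]
w lamp_foot [427.3, 234.1] 0.9 [ 0.3854 -0.2335  0.    ]
t lamp_foot [388.9, 327.3] 0.76 [ 0.3078 -0.1849  0.    ]
t lamp_foot [137.7, 290.1] 0.38 [0.3788 0.3751 0.    ]
0.74 [473.2, 301.0] (455, 290, 28, 31)
0.7 [322.3, 71.1] (290, 38, 65, 71)
0.62 [326.0, 217.3] (296, 182, 59, 69)
0.61 [441.7, 252.0] (408, 210, 73, 78)
0.55 [339.5, 309.3] (314, 281, 51, 89)
```

View pics/w1.png

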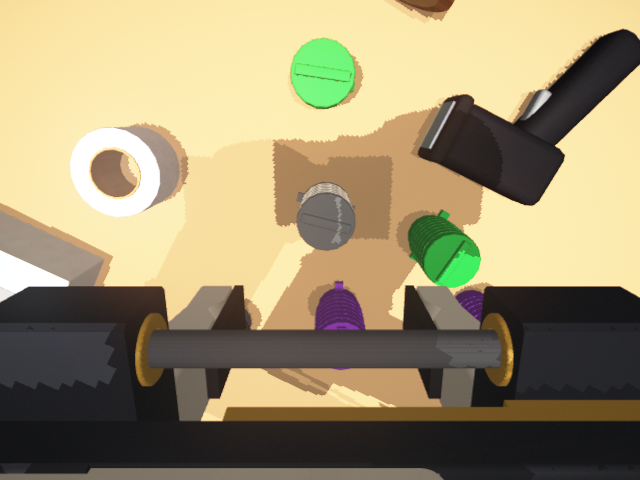

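The wrist picture shows the lamp's grey cap at about (326,221), a green look-alike at (323,73), another at (447,250), and purple ones below.

Run:
```python
from h import *
np.set_printoptions(precision=4,suppress=True)
w=ctrl.snapshot("wrist")
c=w["color"][:,:,::-1][175:260,285:370]
e=cv2.resize(c,(595,595),interpolation=3)
h=cv2.createCLAHE(3,(4,4)).apply(cv2.cvtColor(e,6)); cv2.imwrite("pics/crop2.png",h)
print(atz(w,(326,221),.084))
```

```text
[ 0.4871 -0.2149  0.084 ]
```

View pics/crop2.png

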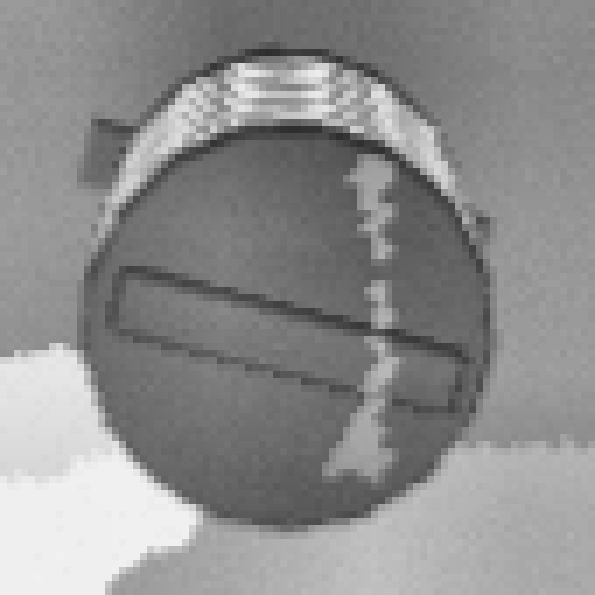

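The crop shows the cap circle centred at (326,222) in the full picture, with the rib running from (301,218) to (351,230).

Run:
```python
from h import *
np.set_printoptions(precision=4,suppress=True)
w=ctrl.snapshot("wrist")
for z in(.08,.084):
  a,b,c,r=[atz(w,p,z) for p in((301.4,217.9),(351,229.6),(326,221.7),(326.2,223.7))]
  print(z,c,r,np.linalg.norm(a-b),np.degrees(np.arctan2(a[1]-b[1],a[0]-b[0])))
o=ctrl.get_obs(); T=np.array(o["tool_pos"]); y=np.radians(o["orientation"][2]); d=c-T
print(T,o["orientation"],"tool dx,dy /.2:",np.array([d[0]*np.cos(y)+d[1]*np.sin(y),d[0]*np.sin(y)-d[1]*np.cos(y)])/.2)
```

```text
0.08 [ 0.4863 -0.2136  0.08  ] [ 0.4854 -0.2124  0.08  ] 0.03853815528840604 15.756757038617739
0.084 [ 0.4868 -0.2145  0.084 ] [ 0.4859 -0.2132  0.084 ] 0.038032758434025996 15.756757038617751
[ 0.488  -0.21    0.2265] [179.9963   0.002  -60.4967] tool dx,dy /.2: [0.0166 0.0162]
```

Call:
{"fn": "carry_out", "kwargs": {
  "deltas": [
    [[0.011, 0.017, 0.2, 0, 0.5], [0.011, 0.017, 0.42, 0, 0.5], [0.011, 0.017, 0.64, 0, 0.5], [0.011, 0.017, 0.82, 0, 0.5], [0.011, 0.017, 0.945, 0, 0.5]]
  ]
}}

```text
clock: 4.95
tool_pos: [0.4849, -0.2134, 0.0351]
orientation: [179.9, 0.1, -60.5]
force: [-0.4, 0.2, -0.3]
opening: 0.0657
gripper_force: 0.0
```

Call:
{"fn": "carry_out", "kwargs": {
  "deltas": [
    [[0, 0, 0, 0, 0.5], [0, 0, 0, 0, 0], [0, 0, 0, 0, -0.2], [0, 0, 0, 0, -1], [0, 0, 0, 0, -1]]
  ]
}}

```text
clock: 5.45
tool_pos: [0.4874, -0.2137, 0.039]
orientation: [-179.9, -0.1, -60.5]
force: [1.1, 0.7, 4.2]
opening: 0.0436
gripper_force: 30.0
```

Call:
{"fn": "carry_out", "kwargs": {
  "deltas": [
    [[0, 0, 0, 0, -1], [0, 0, 0, 0, -1]]
  ]
}}

```text
clock: 5.65
tool_pos: [0.4875, -0.2137, 0.039]
orientation: [-179.9, -0.1, -60.4]
force: [0.3, 1.4, 7.0]
opening: 0.0434
gripper_force: 30.0
```

Call:
{"fn": "carry_out", "kwargs": {
  "deltas": [
    [[0, 0, -0.1, 0, -1], [0, 0, -0.3, 0, -1], [0, 0, -0.52, 0, -1], [0, 0, -0.76, 0, -1], [0, 0, -0.95, 0, -1]]
  ]
}}

```text
clock: 6.15
tool_pos: [0.486, -0.2136, 0.2306]
orientation: [-179.9, -0.1, -60.5]
force: [1.1, 0.5, -1.4]
opening: 0.0439
gripper_force: 30.0
```

Call:
{"fn": "carry_out", "kwargs": {
  "deltas": [
    [[-0.15, -0.1, 0, 0, -1], [-0.34, -0.23, 0, 0, -1], [-0.54, -0.37, 0, 0, -1], [-0.75, -0.51, 0, 0, -1], [-0.965, -0.653, 0, 0, -1]]
  ]
}}

```text
clock: 6.65
tool_pos: [0.5038, 0.0183, 0.2278]
orientation: [-180.0, 0.0, -60.5]
force: [2.0, 0.8, -1.6]
opening: 0.0438
gripper_force: 30.0
```

Call:
{"fn": "carry_out", "kwargs": {
  "deltas": [
    [[-0.21, -0.14, 0, 0, -1], [-0.42, -0.28, 0, 0, -1], [-0.62, -0.42, 0, 0, -1], [-0.82, -0.555, 0, 0, -1], [-0.965, -0.653, 0, 0, -1]]
  ]
}}

```text
clock: 7.15
tool_pos: [0.5224, 0.2516, 0.2274]
orientation: [180.0, 0.0, -60.4]
force: [0.3, -0.7, -1.3]
opening: 0.0439
gripper_force: 30.0
```

Call:
{"fn": "carry_out", "kwargs": {
  "deltas": [
    [[0, 0, 0, 0, -1], [0, 0, 0, 0, -1]]
  ]
}}

```text
clock: 7.35
tool_pos: [0.5223, 0.2495, 0.2269]
orientation: [179.9, -0.0, -60.4]
force: [0.2, -1.4, -2.1]
opening: 0.0437
gripper_force: 30.0
```

Run:
```python
from h import *
np.set_printoptions(precision=4,suppress=True)
w=ctrl.snapshot("wrist");save(w,"w2");t=ctrl.snapshot("top");s=ctrl.snapshot("scene")
R={}
for k in ("socket","socket_floor"):
  for n,v in(("w",w),("t",t),("s",s)):
    for r in ctrl.spot_point(v,k): print(n,k,r["centre"],round(r["p"],2),atz(v,r["centre"],.097 if k=="socket" else .08)); R.setdefault((n,k),r["centre"])
print(ctrl.get_obs()["tool_pos"])
```

```text
w socket [310.1, 144.7] 0.9 [0.5584 0.2009 0.097 ]
t socket [208.7, 204.5] 0.8 [0.5619 0.206  0.097 ]
s socket [350.5, 297.1] 0.94 [0.5573 0.2045 0.097 ]
w socket_floor [317.1, 148.5] 0.6 [0.5527 0.2019 0.08  ]
t socket_floor [210.1, 212.1] 0.78 [0.5481 0.206  0.08  ]
s socket_floor [349.9, 302.9] 0.71 [0.5583 0.2051 0.08  ]
[0.5231 0.2483 0.2278]
```

View pics/w2.png

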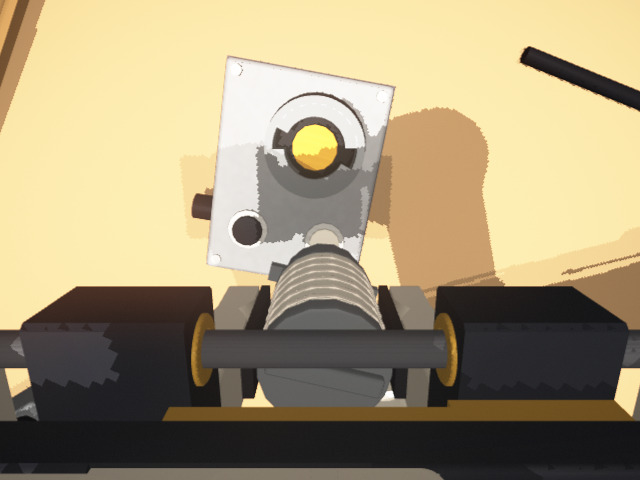

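The wrist picture shows the socket centred at about (315,147), with slots near (280,138) and (348,158), and the lamp held straight in the fingers.

Run:
```python
from h import *
i=cv2.imread("pics/w2.png")[85:205,255:375]
h=cv2.createCLAHE(3,(4,4)).apply(cv2.cvtColor(cv2.resize(i,(600,600),interpolation=3),6)); cv2.imwrite("pics/crop3.png",h)
```

```text
(no output)
```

View pics/crop3.png

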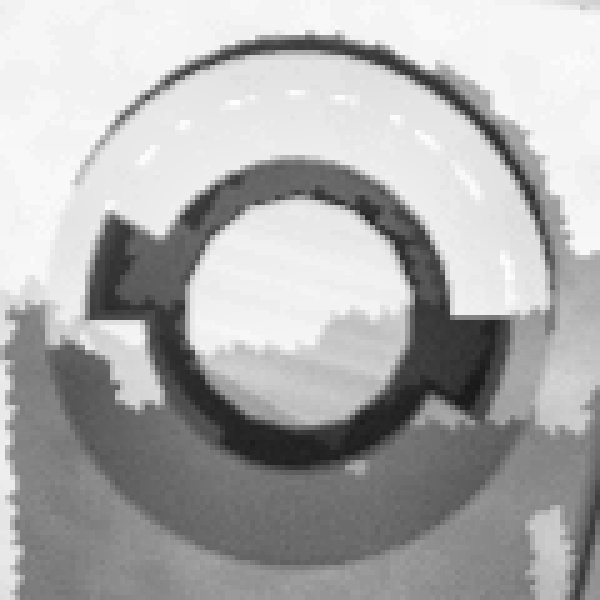

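The crop shows the collar and bore centred at (299,311), which is full-picture pixel (314.8,147.2). The slot line runs from (99,265) to (494,368) in the crop.

Run:
```python
from h import *
np.set_printoptions(precision=4,suppress=True)
w=ctrl.snapshot("wrist"); t=ctrl.snapshot("top"); s=ctrl.snapshot("scene")
f=lambda a,b:(255+a/5,85+b/5)
for z in(.088,.096,.104):
  L=lambda p,q:np.linalg.norm(atz(w,f(*p),z)-atz(w,f(*q),z))
  a,b=atz(w,f(99,265.5),z),atz(w,f(493.5,368),z)
  a2,b2=atz(w,f(155,280),z),atz(w,f(440,351.5),z)
  print(z,atz(w,f(299,311),z),"69:",L((47,309),(550,309)),L((298,50),(298,567)),"42:",L((148,312),(450,312)),L((298,157),(298,470)),"58",L((88,300),(512,320)),[np.degrees(np.arctan2(*(u-v)[[1,0]])) for u,v in((a,b),(a2,b2))])
wc=f(299,311)
print(tri([ray(w,wc),ray(t,(212,206.5))]),tri([ray(w,wc),ray(s,(351.5,295.5))]))
o=ctrl.get_obs();print(o["tool_pos"],o["orientation"],o["force"])
for r in ctrl.spot_point(w,"callbox"): print("callbox",r["centre"],atz(w,r["centre"],0))
# held lamp's height in hand / top rib
c=t["color"][:,:,::-1]
cv2.imwrite("pics/top2.png",cv2.resize(np.hstack([c[160:260,150:270],s["color"][:,:,::-1][240:340,290:410]]),None,fx=3.3,fy=3.3,interpolation=3))
```

```text
0.088 [0.5556 0.2004 0.088 ] 69: 0.07049641004457918 0.07097794795004703 42: 0.04234249795502714 0.04299629332448278 58 0.05947977688135332 [np.float64(15.120644317897394), np.float64(15.5968670872972)]
0.096 [0.5557 0.1999 0.096 ] 69: 0.06860541434083427 0.06907403547352094 42: 0.04120670278945552 0.0418429607519143 58 0.05788429134568953 [np.float64(15.120644317897353), np.float64(15.596867087297213)]
0.104 [0.5558 0.1994 0.104 ] 69: 0.06671441863708925 0.06717012299699485 42: 0.04007090762388391 0.04068962817934584 58 0.05628880581002574 [np.float64(15.12064431789734), np.float64(15.596867087297193)]
[0.5566 0.1987 0.1028] [0.5544 0.2006 0.0963]
[0.5231 0.2487 0.2277] [-179.9896    0.0037  -60.4841] [-0.2865 -0.637  -1.7661]
callbox [313.6, 149.3] [0.5543 0.2085 0.    ]
```

View pics/top2.png

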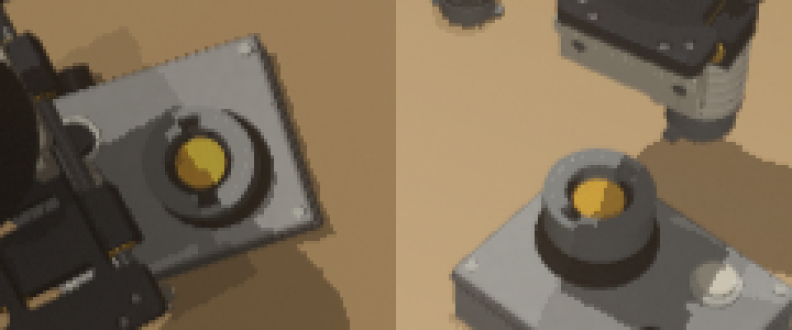

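Call:
{"fn": "carry_out", "kwargs": {
  "deltas": [
    [[0.1, -0.007, 0, 0, -1], [0.2, -0.015, 0, 0, -1], [0.293, -0.0215, 0.1, 0, -1], [0.293, -0.0215, 0.25, 0, -1], [0.293, -0.0215, 0.38, 0, -1]]
  ]
}}

```text
clock: 8.5
tool_pos: [0.5558, 0.1994, 0.1505]
orientation: [-180.0, 0.0, -60.5]
force: [-0.1, -0.6, -2.2]
opening: 0.044
gripper_force: 30.0
```

Call:
{"fn": "carry_out", "kwargs": {
  "deltas": [
    [[0, 0, 0.02, 0, -1], [0, 0, 0.025, 0, -1], [0, 0, 0.025, 0, -1], [0, 0, 0.025, 0, -1]]
  ]
}}

```text
clock: 8.9
tool_pos: [0.5564, 0.2007, 0.1481]
orientation: [-179.9, 0.0, -60.4]
force: [-0.2, 0.6, -1.8]
opening: 0.0438
gripper_force: 30.0
```

Run:
```python
from h import *
np.set_printoptions(precision=4,suppress=True)
o=ctrl.get_obs();print(o["tool_pos"],o["orientation"],o["force"],o["moment"])
T=np.array(o["tool_pos"]); y=np.radians(o["orientation"][2]); d=np.array([.5557,.1999])-T[:2]
print(np.array([d[0]*np.cos(y)+d[1]*np.sin(y),d[0]*np.sin(y)-d[1]*np.cos(y)])/.2)
w=ctrl.snapshot("wrist");t=ctrl.snapshot("top");s=ctrl.snapshot("scene")
a=cv2.resize(s["color"][:,:,::-1][230:330,290:410],(480,400),interpolation=3)
b=cv2.resize(w["color"][:,:,::-1][200:420,200:440],(312,286),interpolation=3); b=cv2.copyMakeBorder(b,0,114,0,0,0)
cv2.imwrite("pics/ins.png",np.hstack([a,b]))
```

```text
[0.5564 0.2007 0.1481] [-179.8568    0.0029  -60.4411] [-0.1749  0.5774 -1.7858] [ 0.016   0.1145 -0.0153]
[0.0017 0.0051]
```

View pics/ins.png

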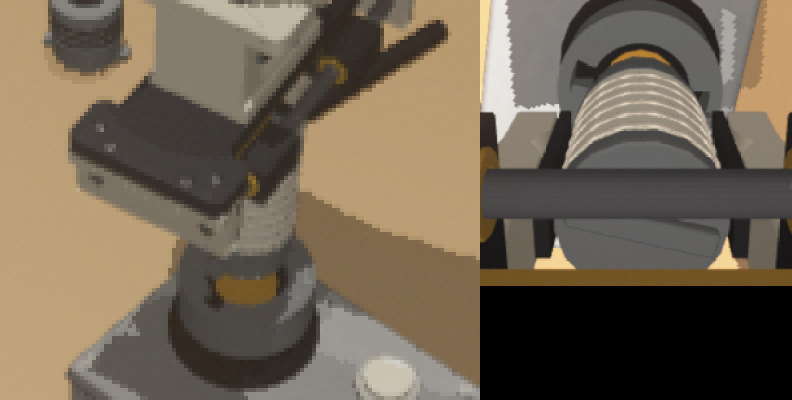

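The lamp hangs just above the socket, roughly centred. I'll lower it gently and watch the force.

Call:
{"fn": "carry_out", "kwargs": {
  "deltas": [
    [[0.002, 0.004, 0.015, 0, -1], [0.002, 0.004, 0.03, 0, -1], [0.002, 0.004, 0.045, 0, -1], [0.002, 0.004, 0.06, 0, -1], [0.002, 0.004, 0.06, 0, -1]]
  ]
}}

```text
clock: 9.55
tool_pos: [0.5548, 0.1991, 0.1338]
orientation: [179.9, -0.0, -60.5]
force: [-0.6, 1.5, -1.8]
opening: 0.0443
gripper_force: 30.0
```

Call:
{"fn": "carry_out", "kwargs": {
  "deltas": [
    [[0, 0, 0.01, 0, -1], [0, 0, 0.02, 0, -1], [0, 0, 0.02, 0, -1]]
  ]
}}

```text
clock: 9.85
tool_pos: [0.5558, 0.2, 0.1308]
orientation: [-179.9, 0.0, -60.5]
force: [2.2, 1.7, -0.8]
opening: 0.0444
gripper_force: 30.0
```

Call:
{"fn": "carry_out", "kwargs": {
  "deltas": [
    [[0, 0, 0.01, 0, -1], [0, 0, 0.02, 0, -1], [0, 0, 0.02, 0, -1]]
  ]
}}

```text
clock: 10.15
tool_pos: [0.5559, 0.2, 0.1269]
orientation: [-179.9, 0.0, -60.4]
force: [2.8, 3.8, 0.1]
opening: 0.044
gripper_force: 30.0
```

Call:
{"fn": "carry_out", "kwargs": {
  "deltas": [
    [[0, 0, 0.007, 0, -1], [0, 0, 0.015, 0, -1], [0, 0, 0.015, 0, -1]]
  ]
}}

```text
clock: 10.45
tool_pos: [0.5559, 0.2, 0.1243]
orientation: [-179.9, 0.0, -60.4]
force: [1.7, 4.0, 3.9]
opening: 0.0441
gripper_force: 30.0
```

Call:
{"fn": "carry_out", "kwargs": {
  "deltas": [
    [[-0.002, -0.002, 0.006, 0, -1], [-0.002, -0.002, 0.012, 0, -1], [-0.002, -0.002, 0.018, 0, -1], [-0.002, -0.002, 0.018, 0, -1]]
  ]
}}

```text
clock: 10.85
tool_pos: [0.556, 0.2002, 0.121]
orientation: [-179.9, -0.0, -60.4]
force: [1.1, 2.8, 7.1]
opening: 0.0441
gripper_force: 30.0
```

Call:
{"fn": "carry_out", "kwargs": {
  "deltas": [
    [[-0.001, -0.001, 0.003, 0, -1], [-0.001, -0.001, 0.006, 0, -1], [-0.001, -0.001, 0.006, 0, -1]]
  ]
}}

```text
clock: 11.15
tool_pos: [0.5561, 0.2003, 0.12]
orientation: [-179.9, -0.0, -60.4]
force: [1.4, 2.2, 8.4]
opening: 0.0442
gripper_force: 30.0
```

Call:
{"fn": "carry_out", "kwargs": {
  "deltas": [
    [[0, 0, 0.002, 0.006, -1], [0, 0, 0.002, 0.014, -1], [0, 0, 0.002, 0.024, -1], [0, 0, 0.002, 0.034, -1]]
  ]
}}

```text
clock: 11.55
tool_pos: [0.5557, 0.2, 0.1188]
orientation: [-180.0, -0.0, -72.8]
force: [3.0, 2.6, 3.5]
opening: 0.0441
gripper_force: 30.0
```

```bash
python3 -c "
from h import *
o=ctrl.get_obs();print(o['tool_pos'],o['orientation'],o['force'],o['moment'],o['joint_pos'])"
```

```text
[0.55570731 0.20004971 0.11877066] [-1.79961412e+02 -1.42251652e-02 -7.28350296e+01] [2.99073093 2.58574596 3.51394049] [ 0.96269924 -0.47168237  0.11328183] [ 3.87670673e+01  1.78852336e+01 -1.84377456e+01  3.40620353e-02
 -5.36463847e+01 -2.16222756e+01]
```

Call:
{"fn": "carry_out", "kwargs": {
  "deltas": [
    [[0, 0, 0.003, 0.01, -1], [0, 0, 0.003, 0.022, -1], [0, 0, 0.003, 0.034, -1], [0, 0, 0.003, 0.046, -1], [0, 0, 0.003, 0.056, -1]]
  ]
}}

```text
clock: 12.05
tool_pos: [0.5552, 0.2, 0.1183]
orientation: [-180.0, -0.0, -93.0]
force: [-0.8, 3.4, 6.3]
opening: 0.0444
gripper_force: 30.0
```

```bash
python3 -c "
from h import *
o=ctrl.get_obs();print(o['tool_pos'],o['orientation'],o['force'],o['moment'])
w=ctrl.snapshot('wrist');b=w['color'][:,:,::-1][200:440,180:460]
cv2.imwrite('pics/tw.png',cv2.resize(b,None,fx=2,fy=2,interpolation=3))"
```

```text
[0.55524081 0.20002194 0.11827443] [-1.79999452e+02 -7.75781395e-03 -9.30241775e+01] [-0.76456504  3.38164259  6.33281419] [1.3672586  0.52063507 0.11369977]
```

View pics/tw.png

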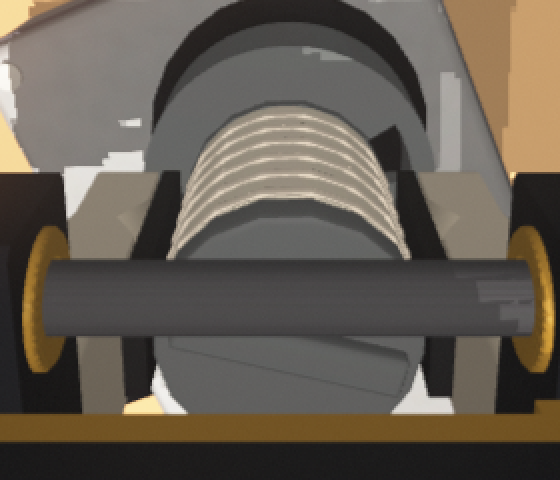

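The tier has turned with the gripper: the rib keeps its angle in the hand and the empty slot shows at (388,140), so the lugs are under the ledge. I'll continue the twist.

Call:
{"fn": "carry_out", "kwargs": {
  "deltas": [
    [[0, 0, 0, 0.014, -1], [0, 0, 0, 0.028, -1], [0, 0, 0, 0.042, -1], [0, 0, 0, 0.056, -1], [0, 0, 0, 0.068, -1]]
  ]
}}

```text
clock: 12.6
tool_pos: [0.5544, 0.2004, 0.118]
orientation: [179.9, -0.0, -117.5]
force: [-4.0, 7.2, 6.1]
opening: 0.0438
gripper_force: 30.0
```

Call:
{"fn": "carry_out", "kwargs": {
  "deltas": [
    [[0, 0, 0, 0.013, -1], [0, 0, 0, 0.026, -1], [0, 0, 0, 0.039, -1], [0, 0, 0, 0.05, -1], [0, 0, 0, 0.06, -1]]
  ]
}}

```text
clock: 13.1
tool_pos: [0.5535, 0.2012, 0.1176]
orientation: [179.8, -0.1, -139.1]
force: [-8.4, 11.4, 7.7]
opening: 0.0437
gripper_force: 30.0
```

Call:
{"fn": "carry_out", "kwargs": {
  "deltas": [
    [[0.001, 0.005, 0, 0, -1], [0.002, 0.01, 0, 0.006, -1], [0.002, 0.011, 0, 0.014, -1], [0.002, 0.011, 0, 0.02, -1]]
  ]
}}

```text
clock: 13.5
tool_pos: [0.5529, 0.2018, 0.118]
orientation: [180.0, -0.0, -146.2]
force: [-3.8, 5.5, 6.8]
opening: 0.0437
gripper_force: 30.0
```

```bash
python3 -c "
from h import *
o=ctrl.get_obs();print(o['tool_pos'],o['orientation'],o['force'],o['moment'])"
```

```text
[0.55288643 0.20176835 0.11801635] [ 1.79963187e+02 -3.53141552e-02 -1.46240212e+02] [-3.81950998  5.47460838  6.83771695] [2.18990107 1.34636577 0.11303531]
```

Call:
{"fn": "carry_out", "kwargs": {
  "deltas": [
    [[0.001, 0.005, 0, 0.005, -1], [0.001, 0.007, 0, 0.01, -1], [0.001, 0.007, 0, 0.014, -1], [0.001, 0.007, 0, 0.014, -1]]
  ]
}}

```text
clock: 13.9
tool_pos: [0.5523, 0.202, 0.1182]
orientation: [-180.0, -0.0, -151.2]
force: [-0.4, 2.2, 7.4]
opening: 0.0441
gripper_force: 30.0
```

```bash
python3 -c "
from h import *
o=ctrl.get_obs();print(o['tool_pos'],o['orientation'],o['force'],o['moment'])"
```

```text
[0.55232534 0.20201555 0.11818176] [-1.79971012e+02 -4.98529806e-02 -1.51231654e+02] [-0.36889687  2.17415408  7.35071595] [0.65890992 0.37071766 0.00752932]
```

Call:
{"fn": "carry_out", "kwargs": {
  "deltas": [
    [[0, 0, -0.005, 0, -1], [0, 0, -0.01, 0, -1], [0, 0, -0.015, 0, -1], [0, 0, -0.015, 0, -1]]
  ]
}}

```text
clock: 14.3
tool_pos: [0.5523, 0.2021, 0.1208]
orientation: [-180.0, -0.1, -151.2]
force: [-0.2, -0.1, 5.2]
opening: 0.0438
gripper_force: 30.0
```

Call:
{"fn": "carry_out", "kwargs": {
  "deltas": [
    [[0, 0, -0.003, 0, -1], [0, 0, -0.006, 0, -1], [0, 0, -0.006, 0, -1]]
  ]
}}

```text
clock: 14.6
tool_pos: [0.5523, 0.2022, 0.1218]
orientation: [-180.0, -0.1, -151.2]
force: [-0.6, -1.4, 4.3]
opening: 0.0437
gripper_force: 30.0
```

Call:
{"fn": "carry_out", "kwargs": {
  "deltas": [
    [[0, 0, -0.003, 0, -1], [0, 0, -0.006, 0, -1], [0, 0, -0.006, 0, -1]]
  ]
}}

```text
clock: 14.9
tool_pos: [0.5521, 0.2021, 0.1221]
orientation: [180.0, -0.1, -151.2]
force: [2.8, -2.0, -5.9]
opening: 0.0441
gripper_force: 30.0
```

Call:
{"fn": "carry_out", "kwargs": {
  "deltas": [
    [[0, 0, -0.003, 0, -1], [0, 0, -0.006, 0, -1], [0, 0, -0.006, 0, -1]]
  ]
}}

```text
clock: 15.2
tool_pos: [0.5518, 0.202, 0.1223]
orientation: [180.0, -0.2, -151.2]
force: [5.9, -0.5, -18.4]
opening: 0.0438
gripper_force: 30.0
```

Call:
{"fn": "carry_out", "kwargs": {
  "deltas": [
    [[0, 0, 0.005, 0, -1], [0, 0, 0.008, 0, -1], [0, 0, 0.008, 0, -1]]
  ]
}}

```text
clock: 15.5
tool_pos: [0.552, 0.2021, 0.1222]
orientation: [-180.0, -0.1, -151.2]
force: [1.7, -2.4, -11.0]
opening: 0.0436
gripper_force: 30.0
```

Call:
{"fn": "carry_out", "kwargs": {
  "deltas": [
    [[0, 0, 0, 0, -0.2], [0, 0, 0, 0, 0], [0, 0, 0, 0, 0.2], [0, 0, 0, 0, 0.5], [0, 0, 0, 0, 0.7]]
  ]
}}

```text
clock: 16.0
tool_pos: [0.5538, 0.2036, 0.1244]
orientation: [180.0, 0.2, -151.2]
force: [-0.4, -0.0, 0.4]
opening: 0.0625
gripper_force: 0.0
```

Call:
{"fn": "carry_out", "kwargs": {
  "deltas": [
    [[0, 0, 0, 0, 0.7], [0, 0, -0.02, 0, 0.7], [0, 0, -0.08, 0, 0.7], [0, 0, -0.2, 0, 0.7], [0, 0, -0.4, 0, 0.7]]
  ]
}}

```text
clock: 16.5
tool_pos: [0.5516, 0.2019, 0.2024]
orientation: [-180.0, -0.2, -151.2]
force: [0.9, 0.8, -0.6]
opening: 0.0746
gripper_force: 0.0
```

Call:
{"fn": "carry_out", "kwargs": {
  "deltas": [
    [[-0.15, 0, -0.1, 0, 0.7], [-0.3, 0, -0.2, 0, 0.7], [-0.4, 0, -0.2, 0, 0.7], [-0.4, 0, -0.2, 0, 0.7]]
  ]
}}

```text
clock: 16.9
tool_pos: [0.6246, 0.2422, 0.2437]
orientation: [-180.0, 0.1, -151.2]
force: [-0.7, 0.0, -0.1]
opening: 0.0745
gripper_force: 0.0
```

Run:
```python
from h import *
np.set_printoptions(precision=4,suppress=True)
o=ctrl.get_obs();print(o["tool_pos"],o["force"])
V={n:ctrl.snapshot(n) for n in("scene","top","wrist")}
for n,s in V.items():
  save(s,"end_"+n)
  for z in(.0845,.1265,.1685): print(n,z,proj(s,(.5557,.1999,z)))
  for k in("lamp_mid","lamp_foot","sounder_mid"):
    print(k,[(np.round(r["centre"],1).tolist(),round(r["p"],2)) for r in ctrl.spot_point(s,k)])
  for r in ctrl.silhouettes(s,"lamp_mid"): 
    m=r["mask"].astype(np.uint8); print(n,r["p"],np.round(r["centre"]),cv2.boundingRect(m))
```

```text
[0.6246 0.2422 0.2437] [-0.6818  0.0121 -0.1378]
scene 0.0845 [349.7946 299.256 ]
scene 0.1265 [350.5596 285.6015]
scene 0.1685 [351.3667 271.195 ]
lamp_mid [([262.2, 181.9], 0.97), ([348.2, 290.6], 0.59), ([351.3, 297.7], 0.29)]
lamp_foot [([348.7, 301.2], 0.85), ([260.6, 191.7], 0.64)]
sounder_mid [([311.5, 235.4], 0.61)]
scene 0.8 [346. 292.] (340, 269, 24, 38)
scene 0.67 [260. 182.] (250, 163, 19, 33)
top 0.0845 [212.7738 208.301 ]
top 0.1265 [208.6321 205.8471]
top 0.1685 [204.1008 203.1623]
lamp_mid [([368.0, 277.0], 0.93), ([208.3, 204.8], 0.86), ([447.8, 224.1], 0.81), ([412.2, 293.5], 0.75), ([393.5, 331.6], 0.74)]
lamp_foot [([210.4, 207.5], 0.97), ([363.3, 272.4], 0.97), ([441.6, 226.4], 0.91), ([386.4, 322.8], 0.67), ([410.1, 289.6], 0.64)]
sounder_mid [([334.6, 236.6], 0.65)]
top 0.95 [205. 202.] (192, 193, 29, 26)
top 0.93 [396. 329.] (382, 319, 26, 24)
top 0.91 [417. 294.] (399, 284, 30, 23)
top 0.81 [369. 277.] (354, 264, 25, 22)
top 0.67 [448. 222.] (434, 213, 29, 24)
wrist 0.0845 [321.6302 115.952 ]
wrist 0.1265 [321.3255 115.4271]
wrist 0.1685 [320.9105 114.7123]
lamp_mid []
lamp_foot [([358.4, 135.3], 0.56)]
sounder_mid []
wrist 0.62 [322. 114.] (283, 73, 81, 84)
```

```bash
python3 -c "
from plant import ctrl
print(ctrl.close_job())"
```

```text
the job is handed in; nothing more can be done
None
```

The white ringed lamp tier is fitted and upright in the socket. It held against an 18 N upward pull once it had sprung into its notches. I then let go, backed the gripper clear and handed the job in at about 17 s, with nothing else touched as far as I could tell; no verdict came back.

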